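# Lever up a plaster drying slab onto its props

## Task

The heavy plaster drying slab needs air underneath: take the steel pry bar from its rest, lay it over the fulcrum block with its toe under the middle of the slab's edge that faces it, and press the handle down until the slab comes up against its two sprung stops and no harder, so that the red prop arms spring in under it. Then ease the slab down onto the props, draw the bar out and lay it back in the forks of its rest. Do not touch the slab with the gripper, keep the lump of clay lying where it is on the slab, and do not push the other things about.

Things in the scene. Friction and masses are not known exactly. Their poses are not given: they have to be found in the camera images.
- slab_edge (a point): Middle of the bottom edge, on the fulcrum's side, of the off-white plaster slab. Axes: +y points in under the slab, square to the edge; x along the edge; z up. At the start the slab is level and this point 103 mm above the counter, open underneath. Two red sprung prop arms (x = +-42 mm, 12 mm wide) lean on the slab's face and spring in under it by themselves when the edge has risen far enough.
- slab: The slab, 160 x 160 x 30 mm, about 2 kg, loose in a dark steel cradle, tipping about its far bottom edge; origin at the centre of its underside, axes as slab_edge's. Its weight asks 9 to 16 N upward at the bar's toe; more than 40 N of bar against slab is too hard.
- catch_foot (a point): Point on the counter below and 10 mm outside slab_edge, same axes. Grey hooked catch posts stand at x = +-64 mm, up to 186 mm tall. The catch is set by hand, its height not measured: the props need an edge rise of 6 to 22 mm; about 1.5 mm later the slab's top meets sprung rubber stops under the hooks (about 14 N per mm together), felt as a clear rise of force.
- fulcrum_top (a point): Middle of the rounded steel saddle on the wooden fulcrum block, 88 mm above the counter, 38 to 50 mm outside slab_edge and up to 6 mm off its middle; axes as slab_edge's. The bar lies across it along y, between two steel cheeks that leave a slot 32 mm wide and rise 15 mm above the saddle. A level bar on it passes 7 mm below the slab's underside.
- fulcrum: The fulcrum block, fixed, 70 x 50 x 103 mm overall; origin at the centre of its underside, on the counter.
- bar_center (a point): Centre of the steel pry bar: 260 mm long (its y), 20 mm wide (x), 8 mm thick (z), 0.28 kg. Toe at +y; a blue grip 24 mm wide, 14 mm thick from y = -85 to -131 mm. It balances 32 mm from the centre toward the grip: let go on the fulcrum with the toe 20 to 40 mm under the slab, its grip end sinks until the toe touches the slab, and it stays so.
- bar_toe (a point): Upper edge of the bar's toe (6 mm thick), 130 mm along +y and 4 mm above bar_center; axes as bar_center's.
- pry_bar: The pry bar; origin under its centre, 4 mm below bar_center, same axes.
- rest_mid (a point): Where bar_center lies when the bar is in its fixed wooden rest, 54 mm above the counter; y runs along the bar. Two forks at y = +-65 mm (12 mm wide along y) have slots 29 mm wide, floor 50 mm above the counter, tines rising 13 mm above it. Between the forks only a 50 mm wide, 12 mm thick board lies under the bar.
- clay_lump: Soft lump of pale clay, 36 x 52 x 20 mm, lying loose on the slab; origin at the centre of its underside.
- slip_bottle: A bystander: white squeeze bottle with a red nozzle, 41 x 41 x 112 mm, near the fixed jars and the tall crock of utensils at the back, which stand beyond x = 0.62 m; origin at the centre of its underside.
- clay_skull: A bystander: small clay skull, 83 x 56 x 59 mm; origin at the centre of its underside.
Mind the look-alikes: they are no part of the job. There is more than one size of the clay_lump; the job needs the smallest.

How it is judged:
By the outcome, as a careful person would: the job done as asked, in the order asked, and still so for the second after the job is handed in, with the robot touching nothing.
It also fails if it takes over 72 s, if anything falls off the work surface, if the arm or the gripper's body presses on something with over 40 N, if the wrist force passes 120 N, or if a joint passes its speed limit or range.

## Robot

A 6-joint arm with a two-finger parallel gripper is mounted at the origin on a cart in front of the work surface, level with it; the furniture and walls round the work are solid. World frame = base frame: x ahead of the robot, y to its left, z up, the work surface at z = 0. Lengths are in m, angles in degrees, forces in N, time in s.
With the tool pointing down it reaches from about 0.4 to 0.825 m from the base axis. Payload 7 kg.
Tool frame: the origin (TCP) lies midway between the tips of the shut fingers; the grasp point (between the pads) lies hold_point_z behind it (hold_point_z is the distance from the TCP to the grasp point, in m); z points along the fingers, y is the line along which they close (so a half turn about z gives the same grasp; the last joint's range is limited). The gripper opens to 88 mm and grips with 3 to 60 N. Pads are 19 mm wide; open, the fingers measure 130 mm over their backs; the gripper's body (78 mm by 193 mm) begins 47 mm behind the grasp point.
Start: joints at [83.944, 20.546, 0.682, 0, -70.136, -16.507], TCP at [0.259, 0.623, 0.227] pointing down, gripper open.
Joint ranges: [-176.03, 176.03], [-82.01, 121.73], [-58.28, 71.71], [-173.87, 95.51], [-174.79, -0.11], [-173.66, 173.66]. Speed limits (degrees/s): [136.94, 136.94, 172.46, 180, 180, 180].

## Interface

Orientations are given as [roll, pitch, yaw] about the fixed x, y, z axes, in that order (R = Rz(yaw) Ry(pitch) Rx(roll)).
In Python, from plant import * gives the robot as it stands.
- The arm moves only by the tool step_arm, never from a script. Its argument "steps" is a list that holds one entry, the list of rows, each a list of 6 numbers: the shift along the tool's x, y, z scaled (see below), then the turn, a rotation vector about the tool's x, y, z scaled (see below). In form: [[[tx, ty, tz, wx, wy, wz], ...]]. A call has 1 to 20 rows; each row is the pose to reach, as a shift and turn from the pose commanded when the call began, along the tool's axes at that moment; what a row does not reach only later rows make up. The controller multiplies each number of a shift by 100 mm and each number of a turn by 0.5 rad. A row lasts 1/10 s, in which the tool goes at most 50 mm and 8.59 degrees, less where a joint would pass 70% of its speed; a pose out of reach is approached as far as the arm can. A call with a number of a shift or a turn outside -1 to 1 is refused whole. A call with a gripper value outside its range is refused whole. "jaw" is the closure in counts, from 0 (fully open) to 255 (shut), set as the call begins (left out, the last holds). The fingers move at their own pace and stop on an object; the grip force is fixed at half the most. Time passes only in rows, so rows that repeat a pose let the fingers close. It gives the time, the measured TCP pose, the force, the opening and the grip force at its end, in the units of the state.
- get_obs(): the state, without advancing time (a new reading comes with each control period).
- snapshot(name): name is "scene" or "side" or "wrist"; returns (picture, depth): 384x512x3 uint8, red, green, blue; 384x512 float32, m along the optical axis (not along the pixel's ray), 0 where there is no reading.
- calibration(name): a dict with "mtx" (3x3 intrinsics, pixels), "dist" ([k1, k2, p1, p2, k3] as OpenCV has them; the pictures are not rectified), "rvec" (rotation vector, rad) and "tvec" (3), from world to camera coordinates, as OpenCV has them. Camera axes: x right, y down, z forward; pixel columns grow to the right and rows downward; lengths in m; the calibration is good to about 2 mm. A picture is of the moment at which its call begins: read the wrist's pose just before it. calibration takes no time and is no camera call; for the wrist camera it gives the pose at the moment of the call.
- close_job(): hands the job in; it is judged then, once.
The state is a dict: "clock": time; "joint_pos": joint angles; "qvel": joint speeds; "tau": joint torques, N m; "tool_pos": TCP position; "orientation": TCP orientation; "force": force on the tool from outside, world axes, zero at the start; "moment": the same for the moment, N m; "opening": finger opening in m; "gripper_force": force on a finger pad.
Only numpy, scipy, OpenCV 4.12 (cv2) and the standard library are available. Lean on these libraries where they do the work, as an engineer would, in place of code of your own. Each camera call takes 0.05 s, during which the arm holds its last target. There are 200 camera calls.

## Working session

There is one attempt and no reset: what is moved stays moved. The work goes in short steps, Python scripts to look and compute and a tool call to move; the robot and the scene stay as the last step left them, time stands still between calls to the robot, and variables do not carry over. Pictures are saved under pics/ and viewed, at most 10 in all, crops included, and the job is handed in when it is done.

Besides the shell and the picture viewer there is one more tool, called after "Request:" as name([rows], argument=value, ...), one row to a line, values as JSON. step_arm: Moves the arm, as the interface text tells. Its arguments: {"type":"object","properties":{"steps":{"type":"array","items":{"type":"array","items":{"type":"array","items":{"type":"number","minimum":-1,"maximum":1}}}},"jaw":{"type":"number"}},"required":["steps"]}

```bash
ls; mkdir -p pics
cat > h.py <<'E'
from plant import *
import numpy as np, cv2
from scipy.spatial.transform import Rotation as R
def cloud(name):
    c=calibration(name); im,d=snapshot(name)
    K=np.array(c['mtx'],float); D=np.array(c['dist'],float)
    v,u=np.mgrid[0:384,0:512]
    p=cv2.undistortPoints(np.stack([u,v],-1).reshape(-1,1,2).astype(np.float64),K,D).reshape(384,512,2)
    P=np.dstack([p,np.ones((384,512))])*d[...,None]
    Rm=cv2.Rodrigues(np.array(c['rvec'],float))[0]
    W=(P-np.array(c['tvec'],float).reshape(3))@Rm
    W[d==0]=np.nan
    return im,W
E
python3 - <<'E'
from h import *
ims=[]
for n in ("scene","side","wrist"):
    im,W=cloud(n); np.savez('/tmp/%s.npz'%n,im=im,W=W); cv2.imwrite('pics/%s0.png'%n,cv2.resize(im[...,::-1],(800,600)))
print(get_obs())
E
```

```text
pics
{'clock': 0.15, 'joint_pos': array([ 8.39413920e+01,  2.05816609e+01,  6.47336592e-01, -1.25305157e-02,
       -7.01371405e+01, -1.65071210e+01]), 'qvel': array([-0.00711093, -0.18636694,  0.09803997,  0.01930967, -0.03755796,
       -0.03189375]), 'tau': array([-5.57224557e-04, -5.83273602e+01,  2.93291563e+01,  7.00115561e+00,
        8.80792912e-03, -1.07883279e-04]), 'tool_pos': array([0.25892095, 0.62297648, 0.22585993]), 'orientation': array([ 1.79928133e+02, -9.01150787e-03, -2.25699882e+01]), 'force': array([-0.7766239 , -0.52320921, -0.19686091]), 'moment': array([ 0.04832175, -0.00273923, -0.01087398]), 'gripper_force': 0.0, 'opening': 0.08744544724664577}
```

View pics/scene0.png

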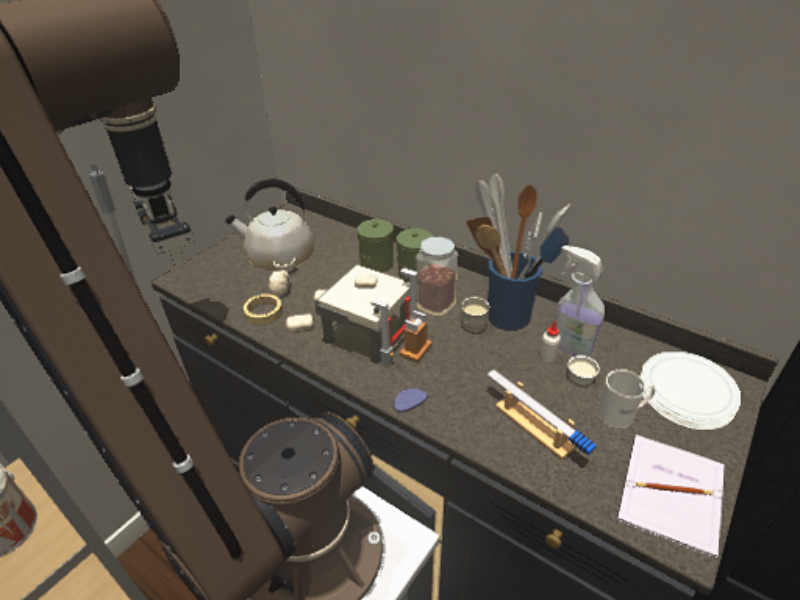

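View pics/side0.png

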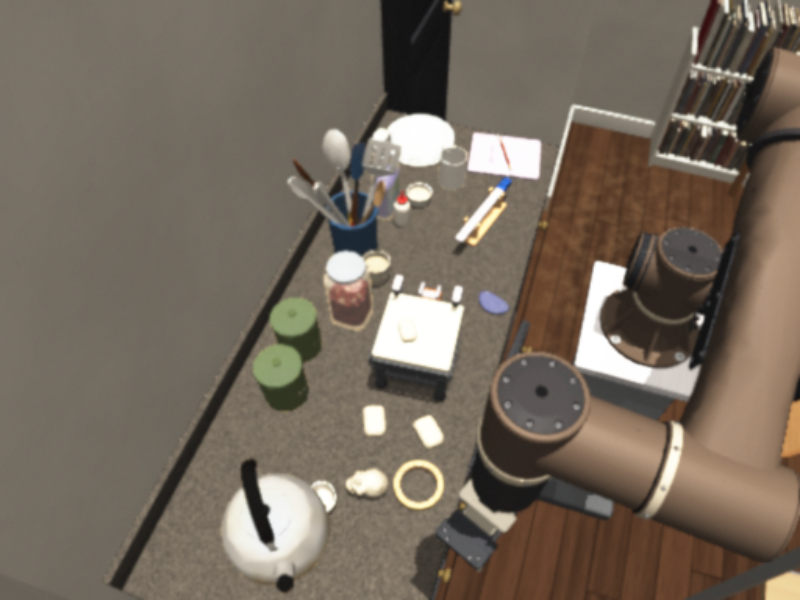

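The scene picture shows the slab at about (365,295), the clay lump on it at (367,280), the fulcrum at (416,338), and the bar in its rest from toe (490,375) to blue grip (590,445). The other clay pieces, at (300,322) and (320,297), lie on the counter. The lump on the slab is the one meant, and I never have to touch it. Next I measure from the depth.

Run:
```python
from h import *
def rect(P,l):
    (c,s,a)=cv2.minAreaRect((P[:,:2]*1000).astype(np.float32)); print(l,len(P),np.round(c,1),np.round(s,1),round(a,1),'z',np.round(np.percentile(P[:,2],[5,50,95])*1000,1))
for n in ("scene","side"):
    f=np.load('/tmp/%s.npz'%n); im=f['im'].astype(int);W=f['W']
    hsv=cv2.cvtColor(f['im'],cv2.COLOR_RGB2HSV)
    z=W[...,2]; k=384/600
    box=lambda x0,y0,x1,y1:(np.arange(384)[:,None]>=y0*k)&(np.arange(384)[:,None]<y1*k)&(np.arange(512)[None]>=x0*k)&(np.arange(512)[None]<x1*k)
    b=dict(scene=dict(slab=(300,250,420,330),ful=(395,310,440,365),bar=(475,360,610,470)),side=dict(slab=(360,285,475,380),ful=(410,275,450,305),bar=(445,170,520,250)))[n]
    sl=box(*b['slab'])&(abs(z-.133)<.006)&(hsv[...,1]<70)&(hsv[...,2]>110)
    m=cv2.morphologyEx(sl.astype(np.uint8),cv2.MORPH_OPEN,np.ones((3,3)))>0; rect(W[m],n+' slab')
    cl=box(*b['slab'])&(z>.143)&(z<.16)&(hsv[...,2]>110)&(hsv[...,1]<90); rect(W[cv2.morphologyEx(cl.astype(np.uint8),cv2.MORPH_OPEN,np.ones((3,3)))>0],n+' clay')
    ora=box(*b['ful'])&(hsv[...,0]<18)&(hsv[...,0]>4)&(hsv[...,1]>120)&(z>.03)&(z<.12); 
    if ora.sum()>5: rect(W[ora],n+' ful')
    bar=box(*b['bar'])&(z>.048)&(z<.07)
    blue=bar&(hsv[...,0]>100)&(hsv[...,0]<130)&(hsv[...,1]>120); rect(W[blue],n+' blue')
    st=bar&(hsv[...,1]<60); rect(W[st],n+' steel'); rect(W[st|blue],n+' bar')
    P=W[st|blue]; c=P.mean(0); u=np.linalg.svd(P[:,:2]-c[:2])[2][0]; t=(P[:,:2]-c[:2])@u
    print('dir',u,np.degrees(np.arctan2(u[1],u[0])),'ends',t.min(),t.max(),c[:2]+u*t.min(),c[:2]+u*t.max())
    y0=b['slab']
    cv2.imwrite('pics/%s_c.png'%n,cv2.resize(f['im'][int(240*k):int(470*k),int(290*k):int(620*k),::-1],None,fx=3.5,fy=3.5,interpolation=cv2.INTER_CUBIC)) if n=='scene' else 0
```

```text
scene slab 1029 [489.9 263.7] [162.  166.3] 4.5 z [130.6 134.  136.5]
scene clay 84 [506.4 275.2] [32.2 47.6] 19.6 z [144.9 151.8 155.8]
scene ful 182 [505.6 149.2] [80.6 50.9] 75.0 z [33.5 59.6 82.1]
scene blue 117 [ 428.  -297.7] [45.3 24.9] 75.0 z [54.3 62.4 66.1]
scene steel 429 [ 468.3 -213.1] [177.2 252.8] 24.8 z [54.2 59.2 62.8]
scene bar 546 [ 465.7 -214.3] [183.  252.8] 24.8 z [54.2 59.6 64.7]
dir [-0.1682877  -0.98573792] -99.6882774982751 ends -0.14824650838784678 0.11133243457079946 [ 0.48506012 -0.06720234] [ 0.44137617 -0.32307914]
side slab 1815 [491.7 265.6] [156.6 163.4] 5.3 z [128.8 132.1 135.7]
side clay 126 [509.  282.6] [32.1 47.8] 29.2 z [146.2 150.2 154.5]
side blue 42 [ 429.2 -294.5] [46.7 23.3] 74.0 z [55.3 61.4 65. ]
side steel 280 [ 527.7 -201.6] [253.4 165.6] 75.4 z [50.3 57.2 64. ]
side bar 322 [ 526.2 -207.4] [264.9 166.2] 75.2 z [50.7 57.5 64.8]
dir [-0.01905965  0.99981835] 91.09210336931669 ends -0.1190613845808222 0.13996108017707734 [ 0.47818535 -0.32014412] [ 0.47324847 -0.06116871]
```

View pics/scene_c.png

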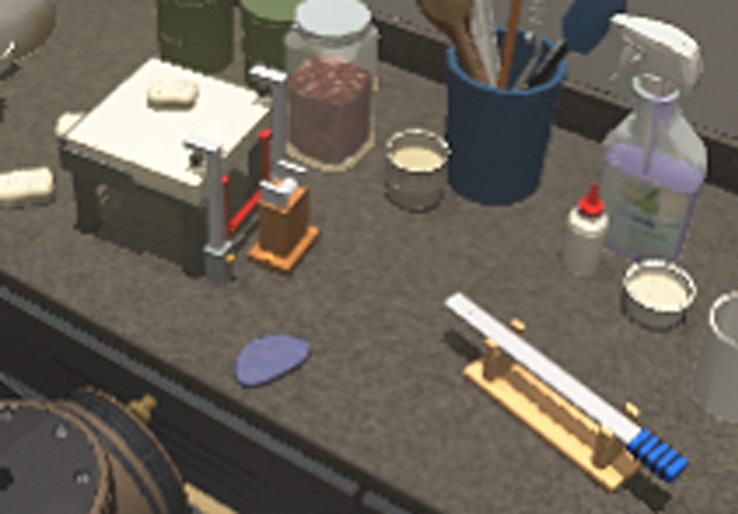

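The crop confirms the layout. The bar's toe is at upper left (455,300), its grip at (665,455), and the fulcrum saddle at (285,185) between the red-armed posts. Next I check clearances at the rest and get hold_point_z.

Run:
```python
from h import *
import plant
print([n for n in dir(plant) if not n.startswith('_')], getattr(plant,'hold_point_z',None))
for n in ("scene","side"):
    W=np.load('/tmp/%s.npz'%n)['W']; P=W[np.isfinite(W[...,2])]
    for name,(a,b,c,d) in dict(rest=(.3,.66,-.42,0),).items():
        q=P[(P[:,0]>a)&(P[:,0]<b)&(P[:,1]>c)&(P[:,1]<d)&(P[:,2]>.02)&(P[:,2]<.4)]
        H,_,_=np.histogram2d(q[:,0],q[:,1],bins=[np.arange(a,b+.01,.03),np.arange(c,d+.01,.03)])
        i=((q[:,0]-a)//.03).astype(int); j=((q[:,1]-c)//.03).astype(int)
        M=np.zeros((12,14),int); np.maximum.at(M,(i,j),(q[:,2]*1000).astype(int)); print(n,'rows x from',a,'cols y from',c); print(M)
    q=P[(P[:,0]>.4)&(P[:,0]<.6)&(P[:,1]>.1)&(P[:,1]<.19)&(P[:,2]>.08)]
    for lo,hi in((.085,.11),(.14,.2)):
        s=q[(q[:,2]>lo)&(q[:,2]<hi)]; print(n,lo,len(s)); 
        if lo<.1: s=s[(s[:,0]>.47)&(s[:,0]<.54)]; print(np.round(s.min(0),3),np.round(np.median(s,0),3),np.round(s.max(0),3))
        else:
            for m in(s[:,0]<.5,s[:,0]>=.5): print(np.round(s[m].min(0),3),np.round(np.median(s[m],0),3),np.round(s[m].max(0),3)) if m.any() else 0
```

```text
['PlanningError', 'calibration', 'close_job', 'get_obs', 'hold_point_z', 'snapshot'] 0.0188
scene rows x from 0.3 cols y from -0.42
[[  0   0   0   0   0   0   0   0   0   0   0   0   0   0]
 [  0   0   0   0   0   0   0   0   0   0   0   0   0   0]
 [  0   0   0   0   0   0   0   0   0   0   0   0   0   0]
 [  0   0   0  66  63  61   0   0   0   0   0   0   0   0]
 [ 21   0   0  66  66  66  62  62   0   0   0   0   0   0]
 [  0   0   0   0   0  67  61  62  62  64  60  62   0   0]
 [  0   0   0   0   0   0   0   0   0  65  62  62   0   0]
 [  0   0   0  53   0   0   0   0   0   0   0   0   0   0]
 [  0   0 101 101 100   0   0   0   0   0   0   0   0   0]
 [  0   0 101   0 100   0   0   0   0   0   0   0   0   0]
 [ 50  89 101  99  99  37  36  36   0   0   0   0   0   0]
 [ 48  49  48   0   0  35  22  35  62 109  71 325 327   0]]
scene 0.085 193
[0.475 0.115 0.085] [0.517 0.134 0.097] [0.54  0.186 0.11 ]
scene 0.14 141
[0.424 0.158 0.141] [0.43  0.169 0.167] [0.444 0.19  0.179]
[0.552 0.169 0.141] [0.558 0.176 0.166] [0.568 0.189 0.179]
side rows x from 0.3 cols y from -0.42
[[  0   0
[... 206 characters left out ...]
  0   0   0   0   0]
 [  0   0   0  64  65  67  65  58   0   0   0   0   0   0]
 [  0   0   0   0   0  63  60  61  65  63  63  56   0   0]
 [  0   0   0   0   0   0   0   0   0  63  61  61   0   0]
 [  0   0   0   0   0   0   0   0   0   0   0   0   0   0]
 [  0   0  98 101  99   0   0   0   0   0   0   0   0   0]
 [  0  71 101   0  99   0   0   0   0   0   0   0   0   0]
 [ 51  75 100  98 103  31  36  32   0   0   0   0   0   0]
 [ 47  48  51   0   0  36  26  38  36 109  83 322 325   0]]
side 0.085 61
[0.483 0.123 0.085] [0.501 0.138 0.093] [0.526 0.155 0.105]
side 0.14 50
[0.43  0.165 0.149] [0.436 0.176 0.174] [0.444 0.189 0.176]
[0.554 0.175 0.143] [0.559 0.184 0.173] [0.568 0.19  0.178]
```

Request:
step_arm([
  [[1, 1, -0.8, 0, 0, 0], [1, 1, -0.8, 0, 0, 0], [1, 1, -0.8, 0, 0, 0], [1, 1, -0.8, 0, 0, 0], [1, 1, -0.8, 0, 0, 0]],
], jaw=0)

```text
clock: 0.65
tool_pos: [0.3138, 0.4916, 0.3086]
orientation: [-179.8, 0.0, -22.7]
force: [-0.1, 0.0, -0.3]
opening: 0.0876
gripper_force: 0.0
```

Request:
step_arm([
  [[1, 1, 0, 0, 0, 0], [1, 1, 0, 0, 0, 0], [1, 1, 0, 0, 0, 0], [1, 1, 0, 0, 0, 0]],
])

```text
clock: 1.05
tool_pos: [0.3675, 0.359, 0.3059]
orientation: [179.9, 0.0, -22.7]
force: [0.1, 0.4, -0.2]
opening: 0.0879
gripper_force: 0.0
```

Request:
step_arm([
  [[1, 1, 0, 0, 0, 0], [1, 1, 0, 0, 0, 0], [1, 1, 0, 0, 0, 0], [1, 1, 0, 0, 0, 0]],
])

```text
clock: 1.45
tool_pos: [0.4216, 0.2287, 0.3057]
orientation: [179.9, 0.0, -22.7]
force: [0.5, 1.2, -0.4]
opening: 0.0877
gripper_force: 0.0
```

Request:
step_arm([
  [[1, 1, 0, 0, 0, 0], [1, 1, 0, 0, 0, 0], [1, 1, 0, 0, 0, 0], [1, 1, 0, 0, 0, 0]],
])

```text
clock: 1.85
tool_pos: [0.476, 0.0983, 0.3054]
orientation: [179.9, 0.1, -22.8]
force: [-0.5, -0.5, 0.3]
opening: 0.0878
gripper_force: 0.0
```

Run:
```python
from h import *
im,W=cloud("wrist"); np.savez('/tmp/w1.npz',im=im,W=W); cv2.imwrite('pics/w1.png',cv2.resize(im[...,::-1],(640,480)))
o=get_obs();print(o['clock'],o['tool_pos'],o['orientation'],o['joint_pos'])
```

```text
1.9 [0.47552548 0.09976278 0.30534813] [ 1.79913927e+02  7.72177452e-02 -2.27455184e+01] [ 3.50823361e+01 -1.29945745e-01 -1.47408518e+01 -2.01725112e-02
 -7.55030672e+01  3.21772726e+01]
```

View pics/w1.png

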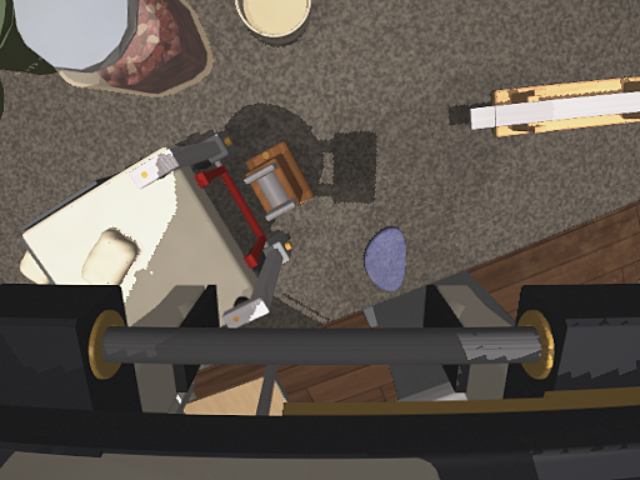

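The wrist view shows the fulcrum saddle at (272,190) between two cheeks, at (260,175) and (280,212). The slab edge, with its red props, is to its left, and the toe of the bar is at (482,118). I measure the fulcrum and slab frame here and continue to the bar.

Run:
```python
from h import *
f=np.load('/tmp/w1.npz'); im=f['im'];W=f['W']; hsv=cv2.cvtColor(im,cv2.COLOR_RGB2HSV)
P=W.reshape(-1,3); z=P[:,2]; S=hsv.reshape(-1,3)
def rect(m,l):
    q=P[m]; c,s,a=cv2.minAreaRect((q[:,:2]*1000).astype(np.float32)); print(l,m.sum(),np.round(c,1),np.round(s,1),round(a,1),np.round(np.median(q,0)*1000,1))
near=(P[:,0]>.46)&(P[:,0]<.56)&(P[:,1]>.10)&(P[:,1]<.17)
rect(near&(z>.078)&(z<.112)&(S[:,1]<60),'steel saddle+cheeks')
rect(near&(z>.097)&(z<.112),'cheeks')
sad=near&(z>.080)&(z<.095)&(S[:,1]<60); rect(sad,'saddle')
for v,u in((152,218),(140,207),(170,225),(147,222),(157,213)): print(u,v,np.round(W[v,u]*1000,1))
sl=(abs(z-.133)<.006)&(P[:,0]>.38)&(P[:,0]<.6)&(P[:,1]>.15)&(P[:,1]<.38)&(S[:,1]<80)&(S[:,2]>120); rect(sl,'slab')
# slab front edge: min y per x bin
q=P[sl]; xs=np.arange(.45,.55,.005); e=[]
for x in xs:
    k=abs(q[:,0]-x)<.0025
    if k.sum()>3: e.append((x,np.percentile(q[k,1],1)))
e=np.array(e); p=np.polyfit(e[:,0],e[:,1],1); print('edge slope deg',np.degrees(np.arctan(p[0])),'y at .5',np.polyval(p,.5), e[:,1].round(3))
# hooks/posts
for a,b in((.40,.47),(.53,.60)):
    m=(z>.16)&(z<.2)&(P[:,0]>a)&(P[:,0]<b)&(P[:,1]>.12)&(P[:,1]<.23)
    if m.sum(): rect(m,'hook')
red=((S[:,0]<6)|(S[:,0]>174))&(S[:,1]>150)&(z>.03)&(z<.2)&(P[:,1]<.25); rect(red,'red')
```

```text
steel saddle+cheeks 760 [506.9 135.1] [47.3 32. ] 5.1 [504.6 132.8  88.6]
cheeks 300 [505.5 134.1] [44.2 30.1] 5.1 [520.8 133.5 102.7]
saddle 447 [506.9 134.3] [41.4 30.2] 5.0 [504.8 132.7  87. ]
218 152 [505.  132.8  87.5]
207 140 [523.5 135.8 103.1]
225 170 [484.7 131.7 101.4]
222 147 [508.3 126.6  84.9]
213 157 [501.7 141.2  84.8]
slab 11208 [491.8 262.3] [158.3 159.3] 5.0 [520.  240.9 133. ]
edge slope deg 5.301977384182108 y at .5 0.18419449491425882 [0.179 0.18  0.18  0.181 0.182 0.182 0.183 0.183 0.183 0.183 0.184 0.185
 0.185 0.185 0.186 0.186 0.187 0.188 0.188 0.188 0.189]
hook 604 [434.6 178.5] [14.7 35.4] 4.5 [436.3 175.9 174.5]
hook 746 [561.3 189.9] [14.8 37. ] 5.5 [561.3 187.1 174.9]
red 781 [498.6 177.5] [95.9  9.4] 4.6 [498.2 176.6  48.8]
```

Request:
step_arm([
  [[0.33, 1, 0, 0, 0, 0.96], [0.33, 1, 0, 0, 0, 0.96], [0.33, 1, 0, 0, 0, 0.96], [0.33, 1, 0, 0, 0, 0.96], [0.33, 1, 0, 0, 0, 0.96]],
])

```text
clock: 2.4
tool_pos: [0.4673, -0.0031, 0.3061]
orientation: [180.0, 0.0, -49.9]
force: [-0.5, 0.8, -0.4]
opening: 0.0877
gripper_force: 0.0
```

Request:
step_arm([
  [[0.75, 0.73, 0, 0, 0, 0.96], [0.75, 0.73, 0, 0, 0, 0.96], [0.75, 0.73, 0, 0, 0, 0.96], [0.75, 0.73, 0, 0, 0, 0.96], [0.75, 0.73, 0, 0, 0, 0.96]],
])

```text
clock: 2.9
tool_pos: [0.4597, -0.1076, 0.3063]
orientation: [180.0, 0.0, -77.2]
force: [0.8, 0.4, 0.3]
opening: 0.0879
gripper_force: 0.0
```

Request:
step_arm([
  [[0.6, 0.31, 0, 0, 0, 0.96], [0.6, 0.31, 0, 0, 0, 0.96], [0.6, 0.31, 0, 0, 0, 0.96], [0.6, 0.31, 0, 0, 0, 0.96], [0.6, 0.31, 0, 0, 0, 0.96], [0.6, 0.31, 0, 0, 0, 0.96]],
])

```text
clock: 3.5
tool_pos: [0.4423, -0.173, 0.3065]
orientation: [-180.0, 0.0, -104.7]
force: [-0.8, -0.4, 0.4]
opening: 0.0876
gripper_force: 0.0
```

Run:
```python
from h import *
im,W=cloud("wrist"); np.savez('/tmp/w2.npz',im=im,W=W); cv2.imwrite('pics/w2.png',cv2.resize(im[...,::-1],(640,480)))
o=get_obs();print(o['clock'],o['tool_pos'],o['orientation'],o['joint_pos'])
hsv=cv2.cvtColor(im,cv2.COLOR_RGB2HSV); P=W.reshape(-1,3);S=hsv.reshape(-1,3);z=P[:,2]
r=(P[:,0]>.36)&(P[:,0]<.54)&(P[:,1]>-.36)&(P[:,1]<-.03)
for l,m in(('blue',r&(z>.045)&(z<.075)&(S[:,0]>100)&(S[:,0]<130)&(S[:,1]>120)),('steel',r&(z>.050)&(z<.066)&(S[:,1]<40)&(S[:,2]>120))):
    if m.sum()<10: print(l,m.sum());continue
    q=P[m]; c,s,a=cv2.minAreaRect((q[:,:2]*1000).astype(np.float32)); print(l,m.sum(),np.round(c,1),np.round(s,1),round(a,1),np.round(np.median(q,0)*1000,1))
```

```text
3.55 [ 0.44226318 -0.17319782  0.30655494] [-1.79997080e+02  4.43749491e-03 -1.04779265e+02] [ 2.42792129e+00 -1.37597908e+00 -1.58176636e+01 -3.48510508e-03
 -7.55542130e+01 -1.72063175e+01]
blue 645 [ 428.6 -297. ] [45.  23.2] 74.3 [ 428.8 -297.2   61.1]
steel 2474 [ 463.6 -171.8] [214.  19.] 74.3 [ 460.4 -184.4   58.2]
```

View pics/w2.png

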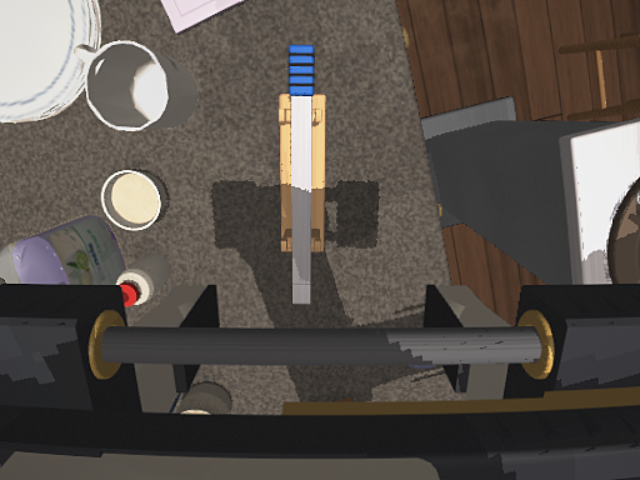

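Request:
step_arm([
  [[0.405, -0.195, 0.9, 0, 0, 0.028], [0.405, -0.195, 0.9, 0, 0, 0.028], [0.405, -0.195, 0.9, 0, 0, 0.028], [0.405, -0.195, 0.9, 0, 0, 0.028]],
])

```text
clock: 3.95
tool_pos: [0.45, -0.2184, 0.2162]
orientation: [179.9, -0.1, -105.8]
force: [-0.1, 1.0, 0.8]
opening: 0.0875
gripper_force: 0.0
```

Request:
step_arm([
  [[0, 0, 0.9, 0, 0, 0], [0, 0, 0.9, 0, 0, 0], [0, 0, 0.9, 0, 0, 0], [0, 0, 0.9, 0, 0, 0]],
])

```text
clock: 4.35
tool_pos: [0.4516, -0.2183, 0.1288]
orientation: [-179.9, -0.0, -105.7]
force: [0.1, 0.3, 1.3]
opening: 0.0878
gripper_force: 0.0
```

Run:
```python
from h import *
im,W=cloud("wrist")
o=get_obs();print(o['clock'],o['tool_pos'],o['orientation'],o['force'])
hsv=cv2.cvtColor(im,cv2.COLOR_RGB2HSV); P=W.reshape(-1,3);S=hsv.reshape(-1,3);z=P[:,2]
r=(P[:,0]>.36)&(P[:,0]<.54)&(P[:,1]>-.36)&(P[:,1]<-.03)
T=o['tool_pos'];Rm=R.from_euler('xyz',o['orientation'],degrees=True)
for l,m in(('blue',r&(z>.045)&(z<.075)&(S[:,0]>100)&(S[:,0]<130)&(S[:,1]>120)),('steel',r&(z>.050)&(z<.066)&(S[:,1]<40)&(S[:,2]>120))):
    if m.sum()<10: print(l,m.sum());continue
    q=P[m]; c,s,a=cv2.minAreaRect((q[:,:2]*1000).astype(np.float32)); print(l,m.sum(),np.round(c,1),np.round(s,1),round(a,1),np.round(np.median(q,0)*1000,1)); print('in tool',Rm.inv().apply(np.r_[np.array(c)/1000,.058]-T))
```

```text
4.4 [ 0.45229716 -0.21843947  0.12951679] [-1.79777691e+02 -1.21006208e-02 -1.05761185e+02] [-0.14955331  0.29657303  0.89872081]
blue 1862 [ 428.4 -297.2] [45.4 23.5] 73.6 [ 428.6 -297.6   61.1]
in tool [0.08222532 0.00184754 0.07152753]
steel 4406 [ 456.4 -197. ] [161.6  19.7] 74.5 [ 450.4 -219.2   58.2]
in tool [-0.02177825  0.00220718  0.07150417]
```

Request:
step_arm([
  [[0, 0.018, 0.5, 0, 0, 0], [0, 0.018, 0.8, 0, 0, 0], [0, 0.018, 0.94, 0, 0, 0], [0, 0.018, 0.94, 0, 0, 0], [0, 0.018, 0.94, 0, 0, 0]],
])

```text
clock: 4.9
tool_pos: [0.4505, -0.2181, 0.0348]
orientation: [-179.8, 0.0, -105.8]
force: [0.0, -0.1, 0.7]
opening: 0.0877
gripper_force: 0.0
```

Request:
step_arm([
  [[0, 0, 0, 0, 0, 0], [0, 0, 0, 0, 0, 0], [0, 0, 0, 0, 0, 0], [0, 0, 0, 0, 0, 0], [0, 0, 0, 0, 0, 0], [0, 0, 0, 0, 0, 0], [0, 0, 0, 0, 0, 0], [0, 0, 0, 0, 0, 0]],
], jaw=255)

```text
clock: 5.7
tool_pos: [0.4484, -0.2179, 0.0325]
orientation: [180.0, -0.0, -105.9]
force: [0.3, -0.0, 0.1]
opening: 0.0291
gripper_force: 0.0
```

Request:
step_arm([
  [[0, 0, 0, 0, 0, 0], [0, 0, 0, 0, 0, 0], [0, 0, 0, 0, 0, 0], [0, 0, 0, 0, 0, 0]],
])

```text
clock: 6.1
tool_pos: [0.4485, -0.2179, 0.0326]
orientation: [-180.0, 0.0, -105.9]
force: [1.2, -0.8, -0.5]
opening: 0.0197
gripper_force: 30.0
```

Request:
step_arm([
  [[0, 0, -0.2, 0, 0, 0], [0, 0, -0.5, 0, 0, 0], [0, 0, -0.9, 0, 0, 0], [0, 0, -1, 0, 0, 0], [0, 0, -1, 0, 0, 0], [0, 0, -1, 0, 0, 0]],
])

```text
clock: 6.7
tool_pos: [0.4473, -0.2175, 0.1313]
orientation: [179.9, 0.0, -105.9]
force: [0.1, 1.1, -3.5]
opening: 0.0194
gripper_force: 30.0
```

```bash
cat > bar.py <<'E'
from h import *
def look(nm,x=(.2,.8),y=(-.5,.4)):
    o=get_obs(); im,W=cloud("wrist"); T=o['tool_pos'];Rm=R.from_euler('xyz',o['orientation'],degrees=True)
    cv2.imwrite('pics/%s.png'%nm,cv2.resize(im[...,::-1],(640,480)))
    print(round(o['clock'],2),T.round(4),o['orientation'].round(2),'F',o['force'].round(1),'M',o['moment'].round(2),o['opening'])
    L=Rm.inv().apply((W-T).reshape(-1,3)); S=cv2.cvtColor(im,cv2.COLOR_RGB2HSV).reshape(-1,3)
    ok=np.isfinite(L[:,2])&(abs(L[:,1])<.03)&(L[:,2]>-.06)&(L[:,2]<.05)
    b=ok&(S[:,0]>100)&(S[:,0]<130)&(S[:,1]>120)
    s=ok&(S[:,1]<40)&(S[:,2]>100)&(abs(L[:,0])>.03)&(abs(L[:,1])<.02)
    for l,m in(('blue',b),('steel',s)):
        if m.sum()>20:
            q=L[m]; p=np.polyfit(q[:,0],q[:,2],1); py=np.polyfit(q[:,0],q[:,1],1)
            print(l,m.sum(),'tool x',q[:,0].min().round(4),q[:,0].max().round(4),'y mid',np.median(q[:,1]).round(4),'yslope deg',np.degrees(py[0]).round(2),'ztop med',np.median(q[:,2]).round(4),'zslope deg',np.degrees(p[0]).round(2),'z at 0',p[1].round(4))
    return im,W,L
if __name__=='__main__':
    import sys; look(sys.argv[1])
E
python3 bar.py w3
```

```text
6.7 [ 0.4473 -0.2175  0.1313] [ 1.799e+02  2.000e-02 -1.059e+02] F [ 0.1  1.1 -3.5] M [ 0.08 -0.01 -0.02] 0.019425773425506825
blue 5478 tool x 0.0103 0.1041 y mid 0.0006 yslope deg -0.1 ztop med -0.0285 zslope deg -0.19 z at 0 -0.0281
steel 3128 tool x 0.03 0.0916 y mid 0.0006 yslope deg 0.32 ztop med -0.0256 zslope deg 0.1 z at 0 -0.0257
```

Request:
step_arm([
  [[-0.3, 0, -0.3, 0, 0, 0], [-0.7, 0, -0.3, 0, 0, 0], [-1, 0, -0.3, 0, 0, 0], [-1, 0, -0.3, 0, 0, 0]],
])

```text
clock: 7.15
tool_pos: [0.4759, -0.1192, 0.161]
orientation: [179.9, -0.0, -105.7]
force: [0.3, -0.7, -3.3]
opening: 0.0198
gripper_force: 30.0
```

Request:
step_arm([
  [[-0.3, 0, 0, 0, 0, -0.2], [-0.7, 0, 0, 0, 0, -0.4], [-1, 0, 0, 0, 0, -0.6], [-1, 0, 0, 0, 0, -0.73], [-1, 0, 0, 0, 0, -0.73], [-1, 0, 0, 0, 0, -0.73]],
])

```text
clock: 7.75
tool_pos: [0.5022, -0.026, 0.1613]
orientation: [179.8, -0.0, -85.1]
force: [0.4, -0.3, -2.3]
opening: 0.0199
gripper_force: 30.0
```

Request:
step_arm([
  [[-0.2, -0.08, 0, 0, 0, 0], [-0.43, -0.165, 0, 0, 0, 0], [-0.43, -0.165, 0, 0, 0, 0], [-0.43, -0.165, 0, 0, 0, 0], [-0.43, -0.165, 0, 0, 0, 0]],
])

```text
clock: 8.25
tool_pos: [0.5152, 0.0179, 0.1622]
orientation: [179.9, -0.0, -85.1]
force: [-0.1, -0.4, -3.6]
opening: 0.0198
gripper_force: 30.0
```

Run:
```python
from bar import *
im,W,L=look('w4'); np.savez('/tmp/w4.npz',im=im,W=W)
o=get_obs(); print(o['tool_pos'],o['orientation'])
im2,W2=cloud('scene'); cv2.imwrite('pics/s4.png',cv2.resize(im2[140:260,170:330,::-1],(640,480),interpolation=cv2.INTER_CUBIC))
```

```text
8.25 [0.5152 0.0179 0.1622] [ 1.7994e+02 -1.0000e-02 -8.5050e+01] F [-0.1 -0.4 -3.6] M [ 0.06 -0.02  0.01] 0.019836360194200712
blue 5501 tool x 0.0104 0.1037 y mid 0.001 yslope deg -0.18 ztop med -0.0284 zslope deg -0.15 z at 0 -0.0282
steel 3130 tool x 0.03 0.1008 y mid 0.001 yslope deg 1.06 ztop med -0.0256 zslope deg -0.08 z at 0 -0.0255
[0.51527777 0.01787184 0.16231505] [ 1.79962587e+02 -1.02365121e-02 -8.50495973e+01]
```

View pics/s4.png

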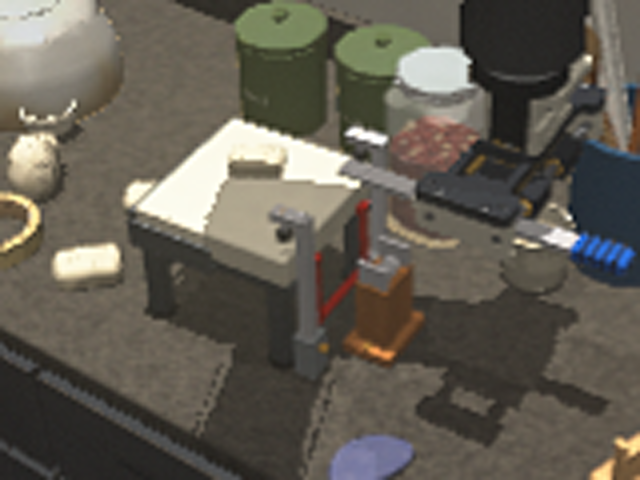

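The scene crop shows the bar, toe at (345,168), aligned over the fulcrum slot at (385,265), with the toe just short of the slab. I lower it into the slot.

Request:
step_arm([
  [[0, 0, 0.3, 0, 0, 0], [0, 0, 0.5, 0, 0, 0], [0, 0, 0.6, 0, 0, 0], [0, 0, 0.7, 0, 0, 0], [0, 0, 0.8, 0, 0, 0], [0, 0, 0.88, 0, 0, 0], [0, 0, 0.88, 0, 0, 0], [0, 0, 0.88, 0, 0, 0]],
])

```text
clock: 9.15
tool_pos: [0.516, 0.0188, 0.0748]
orientation: [-180.0, -0.0, -84.9]
force: [0.1, -0.8, -3.7]
opening: 0.0199
gripper_force: 30.0
```

Run:
```python
from bar import *
look('w5')
im2,W2=cloud('side'); cv2.imwrite('pics/s5.png',cv2.resize(im2[150:240,220:340,::-1],(640,480),interpolation=cv2.INTER_CUBIC))
P=W2.reshape(-1,3); S=im2.reshape(-1,3).astype(int)
m=(P[:,0]>.48)&(P[:,0]<.53)&(P[:,1]>.10)&(P[:,1]<.18)&(P[:,2]>.09)&(P[:,2]<.12); print(m.sum(), P[m].min(0),P[m].max(0))
```

```text
9.15 [0.516  0.0188 0.0748] [-1.7999e+02 -1.0000e-02 -8.4950e+01] F [ 0.1 -0.8 -3.7] M [ 0.06 -0.05  0.02] 0.019869161900409577
blue 5501 tool x 0.0585 0.1041 y mid 0.001 yslope deg -0.11 ztop med -0.0284 zslope deg -0.02 z at 0 -0.0283
steel 3127 tool x 0.03 0.0904 y mid 0.001 yslope deg 0.77 ztop med -0.0256 zslope deg -0.09 z at 0 -0.0255
117 [0.48208598 0.10066526 0.09114216] [0.52655807 0.16507936 0.1050669 ]
```

Request:
step_arm([
  [[0, 0, 0.015, 0, 0, 0], [-0.08, 0, 0.015, 0, 0, 0], [-0.16, 0, 0.015, 0, 0, 0], [-0.24, 0, 0.015, 0, 0, 0], [-0.32, 0, 0.015, 0, 0, 0], [-0.38, 0, 0.015, 0, 0, 0], [-0.38, 0, 0.015, 0, 0, 0], [-0.38, 0, 0.015, 0, 0, 0]],
])

```text
clock: 10.05
tool_pos: [0.5123, 0.0568, 0.073]
orientation: [180.0, -0.0, -84.9]
force: [-0.6, 0.5, -2.5]
opening: 0.0199
gripper_force: 30.0
```

Request:
step_arm([
  [[0, 0, 0.01, 0, 0, 0], [0, 0, 0.02, 0, 0, 0], [0, 0, 0.03, 0, 0, 0], [0, 0, 0.03, 0, 0, 0]],
])

```text
clock: 10.45
tool_pos: [0.5124, 0.0563, 0.07]
orientation: [180.0, -0.0, -85.0]
force: [-0.4, -0.3, -2.0]
opening: 0.0196
gripper_force: 30.0
```

```bash
python3 bar.py w6
```

```text
10.45 [0.5124 0.0563 0.07  ] [ 1.7999e+02 -1.0000e-02 -8.4980e+01] F [-0.4 -0.3 -2. ] M [-0.01 -0.01 -0.05] 0.019648862982235997
blue 5497 tool x 0.0585 0.104 y mid 0.001 yslope deg -0.22 ztop med -0.0279 zslope deg 0.53 z at 0 -0.0285
steel 3116 tool x 0.03 0.0935 y mid 0.001 yslope deg 0.46 ztop med -0.0253 zslope deg 0.24 z at 0 -0.0255
```

Request:
step_arm([
  [[-0.005, 0, 0.02, 0, -0.05, 0], [-0.01, 0, 0.04, 0, -0.1, 0], [-0.016, 0, 0.061, 0, -0.157, 0], [-0.016, 0, 0.061, 0, -0.157, 0], [-0.016, 0, 0.061, 0, -0.157, 0]],
])

```text
clock: 11.0
tool_pos: [0.5124, 0.0579, 0.064]
orientation: [-180.0, 4.5, -85.0]
force: [-0.1, -1.0, -2.7]
opening: 0.0195
gripper_force: 30.0
```

Request:
step_arm([
  [[0, 0, 0, 0, 0, 0], [0, 0, 0, 0, 0, 0], [0, 0, 0, 0, 0, 0], [0, 0, 0, 0, 0, 0], [0, 0, 0, 0, 0, 0], [0, 0, 0, 0, 0, 0], [0, 0, 0, 0, 0, 0]],
], jaw=130)

```text
clock: 11.7
tool_pos: [0.5123, 0.0582, 0.064]
orientation: [180.0, 4.5, -85.0]
force: [-0.4, 0.1, 0.5]
opening: 0.0431
gripper_force: 0.0
```

```bash
python3 bar.py w7
```

```text
11.7 [0.5123 0.0582 0.064 ] [180.     4.5  -84.96] F [-0.4  0.1  0.5] M [-0.21 -0.06 -0.01] 0.043063666727992445
blue 5319 tool x 0.0588 0.1042 y mid 0.001 yslope deg -0.13 ztop med -0.0269 zslope deg 0.76 z at 0 -0.0279
steel 3124 tool x 0.03 0.093 y mid 0.001 yslope deg 0.86 ztop med -0.0245 zslope deg 0.66 z at 0 -0.025
```

View pics/w7.png

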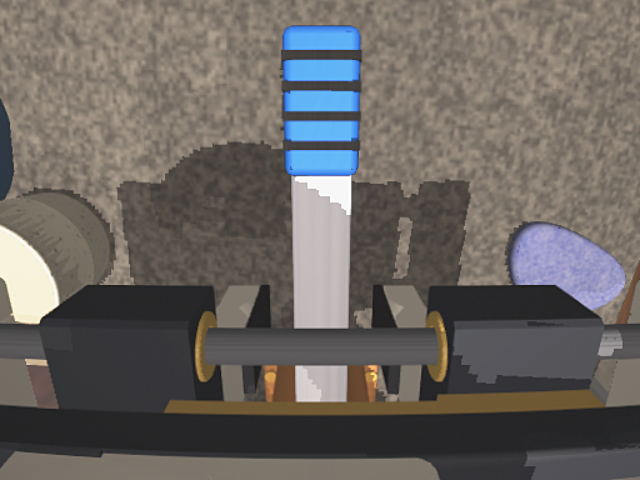

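The view shows the bar lying free in the slot, its blue grip at (322,100) in line with the tool. I slide the open fingers along to the handle and grip it.

Request:
step_arm([
  [[0.3, 0.01, 0, 0, 0, 0], [0.6, 0.01, 0, 0, 0, 0], [0.81, 0.01, 0.005, 0, -0.024, 0], [0.81, 0.01, 0.005, 0, -0.024, 0], [0.81, 0.01, 0.005, 0, -0.024, 0]],
])

```text
clock: 12.25
tool_pos: [0.5184, -0.0228, 0.057]
orientation: [180.0, 5.2, -85.1]
force: [0.3, 0.3, 0.1]
opening: 0.043
gripper_force: 0.0
```

Request:
step_arm([
  [[0, 0, 0, 0, 0, 0], [0, 0, 0, 0, 0, 0], [0, 0, 0, 0, 0, 0], [0, 0, 0, 0, 0, 0], [0, 0, 0, 0, 0, 0], [0, 0, 0, 0, 0, 0]],
], jaw=255)

```text
clock: 12.85
tool_pos: [0.5185, -0.0217, 0.0572]
orientation: [-180.0, 5.2, -84.9]
force: [-0.8, 4.1, 0.2]
opening: 0.0236
gripper_force: 30.0
```

```bash
python3 bar.py w8
```

```text
12.85 [ 0.5185 -0.0217  0.0572] [-179.97    5.21  -84.95] F [-0.8  4.1  0.2] M [ 1.22  0.01 -0.11] 0.02360615827464625
blue 2550 tool x -0.0212 0.0242 y mid 0.001 yslope deg 0.2 ztop med -0.0271 zslope deg 3.19 z at 0 -0.0268
steel 470 tool x 0.0632 0.1303 y mid 0.0028 yslope deg 1.48 ztop med 0.0477 zslope deg -4.71 z at 0 0.0561
```

Request:
step_arm([
  [[-0.003, 0, 0.0275, 0, -0.035, 0], [-0.003, 0, 0.0275, 0, -0.035, 0], [-0.0065, 0, 0.055, 0, -0.07, 0], [-0.0065, 0, 0.055, 0, -0.07, 0], [-0.0105, 0, 0.0823, 0, -0.105, 0], [-0.0105, 0, 0.0823, 0, -0.105, 0], [-0.015, 0, 0.1095, 0, -0.14, 0], [-0.015, 0, 0.1095, 0, -0.14, 0], [-0.015, 0, 0.1095, 0, -0.14, 0]],
])

```text
clock: 13.8
tool_pos: [0.5186, -0.0194, 0.0467]
orientation: [-180.0, 9.2, -85.0]
force: [-0.1, 6.9, 4.0]
opening: 0.0236
gripper_force: 30.0
```

```bash
cat > st.py <<'E'
from h import *
import sys
o=get_obs(); print(round(o['clock'],2),o['tool_pos'].round(4),o['orientation'].round(2),'F',o['force'].round(1),'M',o['moment'].round(2))
for n in sys.argv[1:]:
    im,W=cloud(n); P=W.reshape(-1,3); hsv=cv2.cvtColor(im,cv2.COLOR_RGB2HSV).reshape(-1,3); ok=np.isfinite(P[:,2])
    d=(P[:,:2]-np.array([.4988,.1835])); lx=d@[.9962,.0872]; ly=d@[-.0872,.9962]
    s=ok&(abs(lx)<75)&(lx>-.075)&(lx<.075)&(ly>.005)&(ly<.155)&(abs(P[:,2]-.14)<.025)&(hsv[:,1]<80)&(hsv[:,2]>60)
    p=np.polyfit(ly[s],P[s,2],1)
    for _ in range(4):
        r=abs(P[:,2]-np.polyval(p,ly)); t=s&(r<.004); p=np.polyfit(ly[t],P[t,2],1)
    cl=ok&(lx>-.07)&(lx<.07)&(ly>.01)&(ly<.15)&(P[:,2]-np.polyval(p,ly)>.012)&(P[:,2]<.19)&(hsv[:,1]<110)&(hsv[:,2]>90)
    print(n,'slab top edge z',(p[1]*1000).round(1),'far',(np.polyval(p,.16)*1000).round(1),'clay at slab xy',np.median(lx[cl]).round(4),np.median(ly[cl]).round(4),cl.sum())
    red=ok&((hsv[:,0]<6)|(hsv[:,0]>174))&(hsv[:,1]>140)&(abs(lx)<.06)&(ly>-.05)&(ly<.05)&(P[:,2]>.03)&(P[:,2]<.17)
    if red.sum(): print(' red n',red.sum(),'z max',P[red,2].max().round(4),'ly range',np.percentile(ly[red],[1,50,99]).round(4), 'upper ly',np.median(ly[red&(P[:,2]>.08)]).round(4),(red&(P[:,2]>.08)).sum())
E
python3 st.py scene side
```

```text
13.8 [ 0.5186 -0.0194  0.0467] [-179.96    9.19  -84.98] F [-0.1  6.9  4. ] M [2.16 0.15 0.05]
scene slab top edge z 140.2 far 134.1 clay at slab xy 0.0137 0.0842 91
 red n 38 z max 0.1177 ly range [-0.0116 -0.0086 -0.0014] upper ly -0.0071 12
side slab top edge z 138.4 far 132.2 clay at slab xy 0.019 0.0914 186
```

Request:
step_arm([
  [[-0.013, 0, 0.0137, 0, -0.0175, 0], [-0.013, 0, 0.0275, 0, -0.035, 0], [-0.013, 0, 0.0275, 0, -0.035, 0], [-0.013, 0, 0.0275, 0, -0.035, 0]],
])

```text
clock: 14.3
tool_pos: [0.5182, -0.0185, 0.0439]
orientation: [-180.0, 10.2, -85.0]
force: [0.8, -1.6, 3.6]
opening: 0.024
gripper_force: 30.0
```

```bash
python3 st.py
```

```text
14.3 [ 0.5182 -0.0185  0.0439] [-179.98   10.18  -84.99] F [ 0.8 -1.6  3.6] M [-0.84 -0.45 -0.12]
```

Request:
step_arm([
  [[-0.002, 0, 0.0137, 0, -0.0175, 0], [-0.003, 0, 0.0275, 0, -0.035, 0], [-0.003, 0, 0.0275, 0, -0.035, 0], [-0.003, 0, 0.0275, 0, -0.035, 0]],
])

```text
clock: 14.7
tool_pos: [0.518, -0.0176, 0.0411]
orientation: [180.0, 11.2, -85.0]
force: [1.9, -4.5, 3.0]
opening: 0.0235
gripper_force: 30.0
```

```bash
python3 st.py
```

```text
14.7 [ 0.518  -0.0176  0.0411] [179.99  11.19 -84.99] F [ 1.9 -4.5  3. ] M [-1.95 -0.58 -0.21]
```

Request:
step_arm([
  [[0.001, 0, 0.0137, 0, -0.0175, 0], [0.002, 0, 0.0275, 0, -0.035, 0], [0.002, 0, 0.0275, 0, -0.035, 0], [0.002, 0, 0.0275, 0, -0.035, 0]],
])

```text
clock: 15.1
tool_pos: [0.5179, -0.0168, 0.0383]
orientation: [180.0, 12.2, -85.0]
force: [1.6, -2.9, 4.2]
opening: 0.0239
gripper_force: 30.0
```

```bash
python3 st.py scene side
```

```text
15.1 [ 0.5179 -0.0168  0.0383] [179.99  12.22 -84.98] F [ 1.6 -2.9  4.2] M [-1.11 -0.46 -0.17]
scene slab top edge z 145.2 far 133.8 clay at slab xy 0.0138 0.0844 92
 red n 30 z max 0.1045 ly range [-0.0123 -0.0084  0.001 ] upper ly 0.0005 2
side slab top edge z 143.4 far 132.2 clay at slab xy 0.0186 0.0931 178
```

Request:
step_arm([
  [[0.001, 0, 0.007, 0, -0.0087, 0], [0.001, 0, 0.0137, 0, -0.0175, 0], [0.001, 0, 0.0137, 0, -0.0175, 0], [0.001, 0, 0.0137, 0, -0.0175, 0]],
])

```text
clock: 15.6
tool_pos: [0.5179, -0.0165, 0.0371]
orientation: [180.0, 12.7, -85.0]
force: [1.3, 0.2, 4.0]
opening: 0.024
gripper_force: 30.0
```

```bash
python3 - <<'E'
from h import *
im,W=cloud('scene'); cv2.imwrite('pics/s9.png',cv2.resize(im[150:250,190:310,::-1],(720,600),interpolation=cv2.INTER_CUBIC))
E
python3 st.py
```

```text
15.65 [ 0.5179 -0.0165  0.0371] [180.    12.72 -84.96] F [-0.2  1.6  3.9] M [ 0.07 -0.34 -0.23]
```

View pics/s9.png

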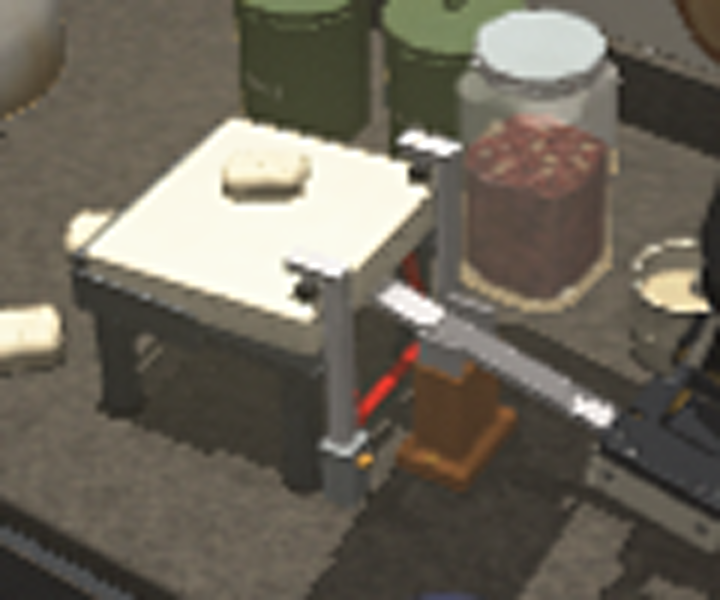

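The picture shows the slab tilted up, the red arm at (412,268) now ending below the slab, and the rubber stops (305,290), (418,172) close to its top. I continue in small steps.

Request:
step_arm([
  [[0, 0, 0.007, 0, -0.0087, 0], [0, 0, 0.0137, 0, -0.0175, 0], [0, 0, 0.0137, 0, -0.0175, 0], [0, 0, 0.0137, 0, -0.0175, 0]],
])

```text
clock: 16.05
tool_pos: [0.5178, -0.0161, 0.0357]
orientation: [180.0, 13.2, -85.0]
force: [0.2, 3.3, 4.6]
opening: 0.0237
gripper_force: 30.0
```

```bash
python3 st.py scene side
```

```text
16.05 [ 0.5178 -0.0161  0.0357] [180.    13.24 -84.98] F [0.2 3.3 4.6] M [ 1.06 -0.24 -0.13]
scene slab top edge z 146.9 far 134.0 clay at slab xy 0.0161 0.0866 87
 red n 30 z max 0.0504 ly range [-0.012  -0.0082 -0.0028] upper ly nan 0
side slab top edge z 144.9 far 132.2 clay at slab xy 0.0184 0.0933 172
  return _methods._mean(a, axis=axis, dtype=dtype,
  ret = ret.dtype.type(ret / rcount)
```

Request:
step_arm([
  [[-0.003, 0, 0.005, 0, -0.007, 0], [-0.004, 0, 0.011, 0, -0.014, 0], [-0.004, 0, 0.011, 0, -0.014, 0], [-0.004, 0, 0.011, 0, -0.014, 0]],
])

```text
clock: 16.55
tool_pos: [0.5179, -0.0157, 0.0349]
orientation: [-180.0, 13.6, -85.0]
force: [0.6, 3.3, 6.0]
opening: 0.0237
gripper_force: 30.0
```

Request:
step_arm([
  [[-0.002, 0, 0.005, 0, -0.007, 0], [-0.002, 0, 0.011, 0, -0.014, 0], [-0.002, 0, 0.011, 0, -0.014, 0], [-0.002, 0, 0.011, 0, -0.014, 0]],
])

```text
clock: 16.95
tool_pos: [0.5179, -0.0154, 0.0341]
orientation: [-180.0, 14.0, -84.9]
force: [0.7, 2.5, 8.0]
opening: 0.0238
gripper_force: 30.0
```

```bash
python3 st.py scene 2>/dev/null
```

```text
16.95 [ 0.5179 -0.0154  0.0341] [-179.98   14.02  -84.95] F [0.7 2.5 8. ] M [ 0.52 -0.07 -0.1 ]
scene slab top edge z 147.4 far 133.9 clay at slab xy 0.0144 0.0859 88
 red n 34 z max 0.1075 ly range [-0.0114 -0.0075  0.0026] upper ly 0.0013 4
```

Request:
step_arm([
  [[0.002, 0, -0.0137, 0, 0.0175, 0], [0.002, 0, -0.0137, 0, 0.0175, 0], [0.003, 0, -0.0275, 0, 0.035, 0], [0.003, 0, -0.0275, 0, 0.035, 0], [0.003, 0, -0.0412, 0, 0.0525, 0], [0.003, 0, -0.0412, 0, 0.0525, 0], [0.003, 0, -0.0412, 0, 0.0525, 0]],
])

```text
clock: 17.7
tool_pos: [0.5178, -0.017, 0.0376]
orientation: [180.0, 12.5, -84.9]
force: [1.6, -2.1, 2.2]
opening: 0.0235
gripper_force: 30.0
```

```bash
python3 st.py scene side 2>/dev/null
```

```text
17.7 [ 0.5178 -0.017   0.0376] [179.99  12.48 -84.95] F [ 1.6 -2.1  2.2] M [-1.18 -0.44 -0.19]
scene slab top edge z 145.5 far 133.8 clay at slab xy 0.0152 0.0834 89
 red n 31 z max 0.102 ly range [-0.0118 -0.0076  0.0016] upper ly 0.0034 1
side slab top edge z 143.8 far 132.2 clay at slab xy 0.0186 0.0919 171
```

Request:
step_arm([
  [[0.002, 0, -0.0137, 0, 0.0175, 0], [0.002, 0, -0.0137, 0, 0.0175, 0], [0.003, 0, -0.0275, 0, 0.035, 0], [0.003, 0, -0.0275, 0, 0.035, 0], [0.003, 0, -0.0275, 0, 0.035, 0]],
])

```text
clock: 18.3
tool_pos: [0.5177, -0.0176, 0.0401]
orientation: [180.0, 11.5, -85.0]
force: [1.0, -3.2, -1.1]
opening: 0.0238
gripper_force: 30.0
```

```bash
python3 st.py scene side 2>/dev/null; python3 bar.py w10
```

```text
18.3 [ 0.5177 -0.0176  0.0401] [179.97  11.49 -84.96] F [ 1.  -3.2 -1.1] M [-1.67 -0.52 -0.2 ]
scene slab top edge z 144.5 far 134.0 clay at slab xy 0.0151 0.0849 83
 red n 27 z max 0.0492 ly range [-0.0107 -0.0084 -0.0028] upper ly nan 0
side slab top edge z 142.5 far 132.4 clay at slab xy 0.0185 0.0922 176
18.4 [ 0.5177 -0.0176  0.0401] [179.97  11.5  -84.96] F [ 1.3 -2.3 -0.6] M [-1.57 -0.43 -0.25] 0.023813232454956007
blue 2503 tool x -0.0215 0.0243 y mid 0.0006 yslope deg 0.33 ztop med -0.0271 zslope deg 3.46 z at 0 -0.0269
steel 1911 tool x -0.0304 0.1226 y mid -0.0013 yslope deg 0.29 ztop med 0.0262 zslope deg -11.34 z at 0 0.0402
```

Request:
step_arm([
  [[-0.001, 0, -0.0137, 0, 0.0175, 0], [-0.002, 0, -0.0137, 0, 0.0175, 0], [-0.003, 0, -0.0275, 0, 0.035, 0], [-0.003, 0, -0.0275, 0, 0.035, 0], [-0.003, 0, -0.0275, 0, 0.035, 0]],
])

```text
clock: 18.95
tool_pos: [0.5178, -0.0176, 0.0431]
orientation: [180.0, 10.5, -84.9]
force: [-0.1, -0.6, -1.6]
opening: 0.0234
gripper_force: 30.0
```

```bash
python3 st.py scene side 2>/dev/null; python3 bar.py w11
```

```text
18.95 [ 0.5178 -0.0176  0.0431] [179.99  10.51 -84.94] F [-0.1 -0.6 -1.6] M [-0.63 -0.11 -0.04]
scene slab top edge z 144.6 far 133.7 clay at slab xy 0.0141 0.0821 90
 red n 28 z max 0.1012 ly range [-0.0124 -0.0079  0.0037] upper ly 0.0035 2
side slab top edge z 142.8 far 132.0 clay at slab xy 0.0182 0.0915 176
19.05 [ 0.5178 -0.0176  0.043 ] [179.99  10.52 -84.95] F [-0.1  0.8 -2. ] M [-0.46 -0.09  0.03] 0.02391372272488451
blue 2518 tool x -0.0215 0.0243 y mid 0.001 yslope deg 0.04 ztop med -0.0271 zslope deg 3.27 z at 0 -0.0269
steel 1702 tool x 0.03 0.1236 y mid -0.0008 yslope deg 1.45 ztop med 0.03 zslope deg -10.69 z at 0 0.0435
```

The force has gone and the slab keeps its height (about 11 mm up), so it rests on the props. I release the handle and shift back to the balance point.

Request:
step_arm([
  [[0, 0, 0, 0, 0, 0], [0, 0, 0, 0, 0, 0], [0, 0, 0, 0, 0, 0], [0, 0, 0, 0, 0, 0], [0, 0, 0, 0, 0, 0], [0, 0, 0, 0, 0, 0]],
], jaw=130)

```text
clock: 19.7
tool_pos: [0.518, -0.0178, 0.0431]
orientation: [-180.0, 10.5, -85.0]
force: [0.8, 0.6, -0.8]
opening: 0.0428
gripper_force: 0.0
```

Request:
step_arm([
  [[-0.3, 0.01, 0, 0, 0, 0], [-0.6, 0.01, 0, 0, 0, 0], [-0.83, 0.01, 0, 0, 0, 0], [-0.83, 0.01, 0, 0, 0, 0], [-0.83, 0.01, 0, 0, 0, 0]],
])

```text
clock: 20.2
tool_pos: [0.5097, 0.0638, 0.0583]
orientation: [-180.0, 10.5, -84.9]
force: [-0.5, 0.1, 0.2]
opening: 0.0431
gripper_force: 0.0
```

```bash
python3 bar.py w12; python3 st.py scene 2>/dev/null
```

```text
20.2 [0.5097 0.0638 0.0583] [-179.99   10.5   -84.87] F [-0.5  0.1  0.2] M [-0.56 -0.05 -0.05] 0.04306851674127315
blue 4992 tool x 0.0612 0.1187 y mid -0.0002 yslope deg 0.36 ztop med -0.0248 zslope deg 1.07 z at 0 -0.0262
steel 3622 tool x 0.03 0.1278 y mid 0.0001 yslope deg 0.84 ztop med -0.0225 zslope deg 32.61 z at 0 -0.048
20.25 [0.5097 0.0632 0.0581] [179.99  10.5  -84.93] F [-0.7 -0.3  0. ] M [-0.54 -0.13  0.  ]
scene slab top edge z 144.7 far 134.0 clay at slab xy 0.0143 0.0847 83
 red n 37 z max 0.1055 ly range [-0.0116 -0.0065  0.0034] upper ly 0.0008 8
```

Request:
step_arm([
  [[0.03, 0, 0.02, 0, -0.037, 0], [0.03, 0, 0.02, 0, -0.037, 0], [0.03, 0, 0.02, 0, -0.037, 0]],
])

```text
clock: 20.6
tool_pos: [0.5101, 0.06, 0.0554]
orientation: [180.0, 11.5, -85.1]
force: [-0.6, 0.1, 0.5]
opening: 0.0431
gripper_force: 0.0
```

Request:
step_arm([
  [[0, 0, 0, 0, 0, 0], [0, 0, 0, 0, 0, 0], [0, 0, 0, 0, 0, 0], [0, 0, 0, 0, 0, 0], [0, 0, 0, 0, 0, 0], [0, 0, 0, 0, 0, 0], [0, 0, 0, 0, 0, 0]],
], jaw=255)

```text
clock: 21.3
tool_pos: [0.5102, 0.0609, 0.0557]
orientation: [-180.0, 11.6, -85.0]
force: [0.8, -0.6, -0.2]
opening: 0.0196
gripper_force: 30.0
```

```bash
python3 bar.py w13
```

```text
21.3 [0.5102 0.0609 0.0557] [-179.99   11.56  -84.95] F [ 0.8 -0.6 -0.2] M [-0.72 -0.4  -0.18] 0.01961392970296514
blue 4628 tool x 0.0576 0.1147 y mid 0.0002 yslope deg -2.35 ztop med -0.0282 zslope deg 1.56 z at 0 -0.0301
steel 3262 tool x 0.03 0.1267 y mid 0.0014 yslope deg -0.15 ztop med -0.0253 zslope deg 37.01 z at 0 -0.0529
```

Request:
step_arm([
  [[0.007, 0, -0.045, 0, 0.1, 0], [0.014, 0, -0.084, 0, 0.2, 0], [0.017, 0, -0.127, 0, 0.3, 0], [0.02, 0, -0.17, 0, 0.401, 0], [0.02, 0, -0.17, 0, 0.401, 0], [0.02, 0, -0.17, 0, 0.401, 0]],
])

```text
clock: 21.95
tool_pos: [0.5097, 0.0558, 0.0715]
orientation: [179.9, 0.1, -84.9]
force: [0.7, 0.1, -2.9]
opening: 0.0198
gripper_force: 30.0
```

```bash
python3 bar.py w14
```

```text
21.95 [0.5097 0.0558 0.0715] [ 1.7993e+02  1.3000e-01 -8.4910e+01] F [ 0.7  0.1 -2.9] M [ 0.05 -0.01 -0.03] 0.01976338273490266
blue 5372 tool x 0.0576 0.1034 y mid 0.0014 yslope deg 0.3 ztop med -0.028 zslope deg 0.02 z at 0 -0.028
steel 3025 tool x 0.03 0.0827 y mid 0.001 yslope deg 0.95 ztop med -0.0251 zslope deg -0.25 z at 0 -0.025
```

Request:
step_arm([
  [[0, 0, -0.03, 0, 0, 0], [0, 0, -0.03, 0, 0, 0], [0.1, 0, -0.03, 0, 0, 0], [0.2, 0, -0.03, 0, 0, 0], [0.35, 0, -0.03, 0, 0, 0], [0.5, 0, -0.03, 0, 0, 0], [0.5, 0, -0.03, 0, 0, 0], [0.5, 0, -0.03, 0, 0, 0]],
])

```text
clock: 22.8
tool_pos: [0.5149, 0.0047, 0.0748]
orientation: [180.0, 0.1, -85.1]
force: [-0.4, -0.5, -3.1]
opening: 0.0194
gripper_force: 30.0
```

Request:
step_arm([
  [[0, 0, -0.2, 0, 0, 0], [0, 0, -0.5, 0, 0, 0], [0, 0, -0.85, 0, 0, 0], [0, 0, -0.85, 0, 0, 0], [0, 0, -0.85, 0, 0, 0]],
])

```text
clock: 23.3
tool_pos: [0.5152, 0.006, 0.1604]
orientation: [-179.9, 0.1, -85.0]
force: [-1.0, -0.3, -4.0]
opening: 0.0195
gripper_force: 30.0
```

```bash
python3 bar.py w15; python3 st.py scene side 2>/dev/null
```

```text
23.3 [0.5152 0.006  0.1604] [-1.799e+02  1.300e-01 -8.496e+01] F [-1.  -0.3 -4. ] M [ 0.04  0.03 -0.03] 0.01952505554261836
blue 5365 tool x 0.0103 0.1033 y mid 0.0014 yslope deg 0.32 ztop med -0.028 zslope deg -0.13 z at 0 -0.0278
steel 3024 tool x 0.03 0.0882 y mid 0.001 yslope deg -0.14 ztop med -0.0251 zslope deg -0.13 z at 0 -0.025
23.35 [0.5143 0.0057 0.1593] [ 1.7997e+02  1.0000e-01 -8.4960e+01] F [-0.9  0.4 -3.5] M [0.06 0.03 0.04]
scene slab top edge z 144.5 far 133.9 clay at slab xy 0.0144 0.0843 84
 red n 48 z max 0.1038 ly range [-0.0111 -0.0058  0.0037] upper ly 0.0017 8
side slab top edge z 142.8 far 132.2 clay at slab xy 0.0181 0.0932 177
```

Request:
step_arm([
  [[0.3, 0.1, 0, 0, 0, 0], [0.73, 0.29, 0, 0, 0, 0], [0.73, 0.29, 0, 0, 0, 0], [0.73, 0.29, 0, 0, 0, 0]],
])

```text
clock: 23.85
tool_pos: [0.4916, -0.0707, 0.1588]
orientation: [179.9, 0.1, -85.1]
force: [-0.4, 0.2, -2.4]
opening: 0.0193
gripper_force: 30.0
```

Request:
step_arm([
  [[0.4, 0.15, 0, 0, 0, 0], [0.73, 0.29, 0, 0, 0, 0], [0.73, 0.29, 0, 0, 0, 0], [0.73, 0.29, 0, 0, 0, 0]],
])

```text
clock: 24.25
tool_pos: [0.47, -0.145, 0.1592]
orientation: [180.0, 0.1, -85.0]
force: [0.1, -0.1, -2.1]
opening: 0.0194
gripper_force: 30.0
```

Request:
step_arm([
  [[0.35, 0.14, 0, 0, 0, 0.25], [0.71, 0.277, 0, 0, 0, 0.5], [0.71, 0.277, 0, 0, 0, 0.73], [0.71, 0.277, 0, 0, 0, 0.73], [0.71, 0.277, 0, 0, 0, 0.73], [0.71, 0.277, 0, 0, 0, 0.73], [0.71, 0.277, 0, 0, 0, 0.73]],
])

```text
clock: 24.95
tool_pos: [0.4491, -0.2173, 0.1596]
orientation: [180.0, 0.1, -105.7]
force: [-0.0, 0.1, -3.1]
opening: 0.0194
gripper_force: 30.0
```

Run:
```python
from bar import *
im,W,L=look('w16')
# rest wood in tool frame
S=cv2.cvtColor(im,cv2.COLOR_RGB2HSV).reshape(-1,3); P=W.reshape(-1,3)
m=np.isfinite(P[:,2])&(S[:,0]>8)&(S[:,0]<28)&(S[:,1]>70)&(S[:,2]>120)&(P[:,2]>.052)&(P[:,2]<.075)&(abs(L[:,1])<.04)&(abs(L[:,0])<.12)
q=L[m]; print(m.sum())
for sg in(-1,1):
    t=q[q[:,1]*sg>0]; 
    if len(t): print(sg,len(t),'y',np.percentile(t[:,1],[2,50,98]).round(4),'x',np.percentile(t[:,0],[2,50,98]).round(4))
```

```text
24.95 [ 0.4491 -0.2173  0.1596] [ 1.7998e+02  7.0000e-02 -1.0570e+02] F [-0.   0.1 -3.1] M [ 0.08 -0.08  0.  ] 0.019386875139836227
blue 5348 tool x 0.0105 0.1035 y mid 0.0011 yslope deg 0.13 ztop med -0.028 zslope deg -0.07 z at 0 -0.0278
steel 3001 tool x 0.03 0.0577 y mid 0.0007 yslope deg 0.24 ztop med -0.0251 zslope deg -0.09 z at 0 -0.0251
73
-1 73 y [-0.0229 -0.0211 -0.018 ] x [0.036  0.04   0.0463]
```

Request:
step_arm([
  [[0.007, 0.004, 0.3, 0, 0, 0.006], [0.007, 0.004, 0.6, 0, 0, 0.006], [0.007, 0.004, 0.9, 0, 0, 0.006], [0.007, 0.004, 1, 0, 0, 0.006], [0.007, 0.004, 1, 0, 0, 0.006], [0.007, 0.004, 1, 0, 0, 0.006]],
])

```text
clock: 25.6
tool_pos: [0.449, -0.2186, 0.0606]
orientation: [-180.0, 0.1, -106.0]
force: [0.2, 0.3, -2.6]
opening: 0.0196
gripper_force: 30.0
```

Request:
step_arm([
  [[0, 0, 0.05, 0, 0, 0], [0, 0, 0.1, 0, 0, 0], [0, 0, 0.15, 0, 0, 0], [0, 0, 0.2, 0, 0, 0], [0, 0, 0.25, 0, 0, 0], [0, 0, 0.255, 0, 0, 0], [0, 0, 0.255, 0, 0, 0]],
])

```text
clock: 26.3
tool_pos: [0.4479, -0.2186, 0.0338]
orientation: [179.9, 0.1, -106.0]
force: [0.9, 0.1, -3.2]
opening: 0.0195
gripper_force: 30.0
```

```bash
python3 bar.py w17
```

```text
26.3 [ 0.4479 -0.2186  0.0338] [ 1.7994e+02  6.0000e-02 -1.0604e+02] F [ 0.9  0.1 -3.2] M [ 0.12 -0.07  0.01] 0.01947425651731159
blue 5370 tool x -0.0075 0.1155 y mid 0.0011 yslope deg -0.09 ztop med -0.028 zslope deg 0.19 z at 0 -0.0282
steel 3270 tool x 0.03 0.1274 y mid 0.0007 yslope deg -1.28 ztop med -0.0251 zslope deg 39.06 z at 0 -0.0546
```

Still about 1 mm above the fork floor, so I lower that bit, release and rise.

Request:
step_arm([
  [[0, 0, 0.005, 0, 0, 0], [0, 0, 0.01, 0, 0, 0], [0, 0, 0.012, 0, 0, 0], [0, 0, 0.012, 0, 0, 0]],
])

```text
clock: 26.75
tool_pos: [0.4481, -0.2185, 0.0331]
orientation: [180.0, 0.1, -106.0]
force: [-0.3, 0.1, -0.4]
opening: 0.0195
gripper_force: 30.0
```

Request:
step_arm([
  [[0, 0, 0, 0, 0, 0], [0, 0, 0, 0, 0, 0], [0, 0, 0, 0, 0, 0], [0, 0, 0, 0, 0, 0], [0, 0, 0, 0, 0, 0], [0, 0, 0, 0, 0, 0], [0, 0, 0, 0, 0, 0], [0, 0, 0, 0, 0, 0]],
], jaw=60)

```text
clock: 27.55
tool_pos: [0.448, -0.2185, 0.0329]
orientation: [180.0, 0.1, -106.0]
force: [0.0, -0.2, -0.4]
opening: 0.0669
gripper_force: 0.0
```

Request:
step_arm([
  [[0, 0, -0.2, 0, 0, 0], [0, 0, -0.5, 0, 0, 0], [0, 0, -1, 0, 0, 0], [0, 0, -1, 0, 0, 0], [0, 0, -1, 0, 0, 0]],
])

```text
clock: 28.05
tool_pos: [0.4488, -0.2187, 0.1342]
orientation: [-179.8, 0.1, -106.1]
force: [0.4, -0.4, -0.8]
opening: 0.0669
gripper_force: 0.0
```

Request:
step_arm([
  [[0, 0, -1, 0, 0, 0], [0, 0, -1, 0, 0, 0], [0, 0, -1, 0, 0, 0], [0, 0, -1, 0, 0, 0]],
])

```text
clock: 28.45
tool_pos: [0.4481, -0.2186, 0.233]
orientation: [-180.0, 0.1, -106.1]
force: [-0.4, 0.6, 0.3]
opening: 0.0672
gripper_force: 0.0
```

```bash
python3 - <<'E'
from h import *
im,W=cloud("wrist"); P=W.reshape(-1,3); S=cv2.cvtColor(im,cv2.COLOR_RGB2HSV).reshape(-1,3); z=P[:,2]
r=(P[:,0]>.36)&(P[:,0]<.54)&(P[:,1]>-.36)&(P[:,1]<-.03)
for l,m in(('blue',r&(z>.045)&(z<.075)&(S[:,0]>100)&(S[:,0]<130)&(S[:,1]>120)),('steel',r&(z>.050)&(z<.066)&(S[:,1]<40)&(S[:,2]>120))):
    q=P[m]; c,s,a=cv2.minAreaRect((q[:,:2]*1000).astype(np.float32)); print(l,m.sum(),np.round(c,1),np.round(s,1),round(a,1),np.median(q,0).round(4))
a,_=cloud('scene')
cv2.imwrite('pics/end.png',np.hstack([cv2.resize(im[...,::-1],(400,300)),cv2.resize(a[150:270,180:340,::-1],(400,300))]))
E
python3 st.py scene side 2>/dev/null
```

```text
blue 882 [ 425.1 -296.4] [44.8 23.8] 74.2 [ 0.4249 -0.2962  0.0611]
steel 2762 [ 461.5 -171.5] [215.7  19.9] 73.2 [ 0.4535 -0.1998  0.0582]
28.55 [ 0.447  -0.2185  0.2312] [ 1.7981e+02  7.0000e-02 -1.0606e+02] F [ 0.7 -0.3  0.3] M [ 0.09 -0.09  0.01]
scene slab top edge z 144.4 far 133.9 clay at slab xy 0.0161 0.0818 85
 red n 39 z max 0.0916 ly range [-0.0115 -0.0074  0.0009] upper ly 0.0011 1
side slab top edge z 142.8 far 132.2 clay at slab xy 0.0184 0.0921 176
```

View pics/end.png

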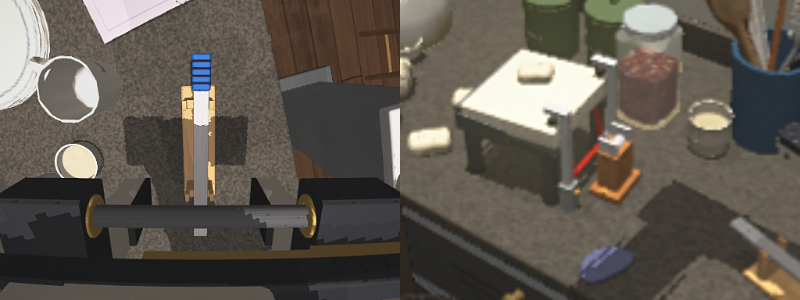

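The last picture shows the bar in both forks (left half, (201,130)), its top at 58 mm as at the start. The slab is still up on the props with the clay in place (right half, (535,72)), so I hand in.

```bash
python3 -c "
from plant import *
print(close_job())"
```

```text
the job is handed in; nothing more can be done
None
```

I raised the slab until it met its stops and eased it onto the red props, where it sits about 11 mm up with the clay still in place; the bar is back in its rest forks, and I handed the job in at about 28.6 s.

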